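# Square up a filter disc and slide it over the light port

## Robot

A 6-joint arm with a two-finger parallel gripper is mounted at the origin on the work surface. World frame = base frame: x ahead of the robot, y to its left, z up, the work surface at z = 0. Lengths are in m, angles in rad, forces in N, time in s.
With the tool pointing down it reaches from about 0.375 to 0.975 m from the base axis. Payload 3.8 kg.
Tool frame: the origin (TCP) lies midway between the tips of the shut fingers; the grasp point (between the pads) lies 19 mm behind it; z points along the fingers, y is the direction in which the jaws open and shut (so a half turn about z gives the same grasp; the last joint's range is limited). The gripper opens to 85 mm and grips with 20 to 120 N. Pads are 22 mm wide; open, the fingers measure 114 mm over their backs; the gripper's body (76 mm by 85 mm) begins 54 mm behind the grasp point. The pads swing forward as they close: fully open they stand 13 mm farther back than shut.
Start: joints at [1.11, 0.264, 1.604, -0, 1.274, -0.037], TCP at [0.278, 0.615, 0.231] pointing down, gripper open.
Joint ranges: [-2.63, 2.63], [-0.94, 2.18], [0.31, 2.57], [-1.31, 4.45], [0, 2.66], [-2.55, 2.55]. Speed limits (rad/s): [2.57, 2.57, 3.14, 3.14, 3.14, 3.14].

## Interface

Orientations are given as a rotation vector (axis times angle).
In Python, from workcell import bot gives the robot as it stands. The module is installed in compiled form; this text tells all that it offers.
- The arm moves only by the tool play_rows, never from a script. Its argument "series" is a list of rows, each an object with "translation": the shift along the tool's x, y, z in m, a list of three; "spin": the turn about the tool's z in units of 5 degrees (1.0 is 5 degrees). In form: [{"translation": [dx, dy, dz], "spin": spin}, ...]. A call has 1 to 5 rows; each row shifts and turns the commanded pose from where the row before left it, along the tool's axes as they then stand; what a row does not reach is not made up. A row lasts 1/10 s, in which the tool goes at most 50 mm and 8.59 degrees, less where a joint would pass 70% of its speed; a pose out of reach is approached as far as the arm can. A call is refused whole if a number of a shift passes 0.05 or a number of a turn 1, either way. A call with a gripper value outside its range is refused whole. "jaw" is the gripper's target within -1 to 1 (fully open at 1, half-way at 0, shut at -1), set as the call begins (left out, the last holds). The fingers move at their own pace and stop on an object; "force" is the grip in N (left out, the last holds). Time passes only in rows, so rows that do not move let the fingers close. It gives the time, the measured TCP pose, the force and the opening at its end, in the units of the state.
- bot.read_state(): the state, without advancing time (a new reading comes with each control period).
- bot.read_camera(name): name is "scene" or "top" or "wrist"; returns the picture (480x640x3 uint8, blue, green, red); there is no depth.
- bot.get_calibration(name): a dict with "fov_y" (degrees; the focal length in pixels is half the picture's height over the tangent of half this angle, whatever the lens; pixels are square), "cx", "cy" (the principal point, pixels), "k1" (the pictures are not rectified: a ray, as slopes to the right and down, at radius r is drawn at 1 + k1 r^2 times it, then the intrinsics apply), "R" (3x3) and "t" (3): a world point X has camera coordinates R X + t. Camera axes: x right, y down, z forward; pixel columns grow to the right and rows downward; lengths in m; the calibration is good to about 2 mm. A picture is of the moment at which its call begins: read the wrist's pose just before it. get_calibration takes no time and is no camera call; for the wrist camera it gives the pose at the moment of the call.
- bot.finish_job(): hands the job in, once; it reports no verdict.
The state is a dict: "time": time; "q": joint angles; "joint_vel": joint speeds; "joint_torque": joint torques, N m; "tool_pos": TCP position; "tcp_rot": TCP orientation; "wrist_force": force on the tool from outside, world axes, zero at the start; "torque": the same for the moment, N m; "width": opening from 0.0 (shut) to 1.0 (fully open).
Only numpy, scipy, OpenCV 4.12 (cv2) and the standard library are available. Lean on these libraries where they do the work, as an engineer would, in place of code of your own. Each camera call takes 0.05 s, during which the arm holds its last target. There are 200 camera calls.

## Task

On the bench light box, turn the loose D-cut filter disc lying in the slide plate until its flat edge lies flush against the raised alignment bar, and let go of it while the plate is still at its first stop. Then slide the plate one stop along, until it clicks in with the disc over the light port, the disc still flush against the bar. Do not disturb the other things on the bench.

Things in the scene. Friction and masses are not known exactly. Their poses are not given: they have to be found in the camera images.
- lightbox: Fixed grey light box, 104 (x) x 254 (y) x 50 mm with two aluminium guide rails (11 mm wide, their tops at 50 mm) along its long sides (y). A small fixed block stands out 25 mm from its +x side. Origin: on the bench right under the light port, 158 mm from the box's -y end and 96 mm from its +y end. Its y axis is the way the plate slides.
- port (a point): Centre of the white round light port (28 mm dia.) in the box's top, 40 mm above the bench. Axes as the light box.
- plate (a joint): Travel of the aluminium slide plate along the light box's +y, in m. Sprung stops (clicks) at 0 (start, port clear), 0.050 (disc pocket over the port) and 0.100 (blank end over the port, end of travel). It takes about 7 N to push out of a stop; let go within about 20 mm of a stop, the plate snaps into it by itself, to within about 1 mm.
- pocket (a point): On the slide plate (80 x 140 x 6 mm, upper face 46.5 mm above the bench): the middle of its shallow open pocket, on the plate's upper face. The pocket is 60 mm long (y), bounded by the bar 20 mm away on the +x side and by 3 mm high ridges 30 mm away on both y sides and 35 mm away on the -x side (room to turn the disc). Axes as the light box.
- bar_face (a point): On the plate: the middle of the foot of the alignment bar's working face, at the level of the plate's upper face. The bar is steel, 50 mm long (y), 7 mm thick, 5 mm high, on the pocket's +x side; x here points into the bar, away from the disc; y is the slide direction. Moves with the plate.
- tab_top (a point): On the plate: top centre of the upright black grip tab, 26 mm (x) x 12 mm (y) x 34 mm high, at the plate's -y end, 90 mm from the pocket's middle. Axes as the plate. Nothing stands within 50 mm of its y faces above the plate, other than the disc and the low ridges.
- disc: Loose dark metal-rimmed filter disc with a glass face, 50 mm dia., 14 mm thick, about 60 g, with one flat cut 20 mm from its centre (the flat is 30 mm long). Lies on the plate in the pocket. Origin: centre of its underside; x points from the centre through the middle of the flat, z up. Its start is turned 0.6 to 1.9 rad counter-clockwise (seen from above) away from facing the bar.
- disc_flat (a point): Middle of the disc's flat edge, at the disc's underside. Axes as the disc.
- mug: White mug, 80 mm dia., 95 mm high; leave alone. Origin: centre of its underside.
- multimeter: Grey hand multimeter lying on its back, 78 x 160 x 43 mm; leave alone. Origin: centre of its underside.
- screwdriver: Screwdriver lying on the bench; leave alone.
- carton: Small cardboard box, 90 x 120 x 70 mm; leave alone. Origin: centre of its underside.
Mind the look-alikes: they are no part of the job. Leave any green or purple look-alike of the disc alone.

How it is judged:
By the outcome, as a careful person would: the job done as asked, in the order asked, and still so for the second after the job is handed in, with the robot touching nothing.
It also fails if it takes over 61 s, if anything falls off the work surface, if the arm or the gripper's body presses on something with over 40 N, if the wrist force passes 120 N, or if a joint passes its speed limit or range.

## Working session

There is one attempt and no reset: what is moved stays moved. The work goes in short steps, Python scripts to look and compute and a tool call to move; the robot and the scene stay as the last step left them, time stands still between calls to the robot, and variables do not carry over. Pictures are saved under pics/ and viewed, about 8 in all and at most 12, crops included, and the job is handed in when it is done.

Besides the shell and the picture viewer there is one more tool, called after ">>>" by a JSON object that holds its "method" and its "body", one argument or row to a line. play_rows: Moves the arm, as the interface text tells. Its arguments: {"type":"object","properties":{"series":{"type":"array","items":{"type":"object","properties":{"translation":{"type":"array","items":{"type":"number"}},"spin":{"type":"number"}}}},"jaw":{"type":"number"},"force":{"type":"number"}},"required":["series"]}

```bash
mkdir -p pics
cat > h.py <<'E'
import numpy as np, cv2
from workcell import bot
def K(c):
    f=240/np.tan(np.radians(c['fov_y'])/2); return np.array([[f,0,c['cx']],[0,f,c['cy']],[0,0,1.]])
def px2w(c,u,v,z):
    f=K(c)[0,0]; d=np.array([(u-c['cx'])/f,(v-c['cy'])/f]); 
    p=d.copy()
    for _ in range(30): p=d/(1+c['k1']*(p@p))
    R=np.array(c['R']);t=np.array(c['t']); o=-R.T@t; r=R.T@np.array([p[0],p[1],1])
    return o+r*(z-o[2])/r[2]
def w2px(c,X):
    q=np.array(c['R'])@np.array(X)+np.array(c['t']); p=q[:2]/q[2]; p=p*(1+c['k1']*(p@p)); return p*K(c)[0,0]+[c['cx'],c['cy']]
E
python3 - <<'E'
from h import *
for n in ['scene','top']:
    cv2.imwrite(f'pics/{n}0.png',bot.read_camera(n)); c=bot.get_calibration(n); print(n,c['fov_y'],c['k1'],-np.array(c['R']).T@np.array(c['t']))
s=bot.read_state(); print({k:np.round(v,3) for k,v in s.items()})
E
```

```text
scene 54.84672164057914 -0.013183588632819996 [1.33036358 0.01870448 0.82104575]
top 54.927164751276 -0.025085651202725944 [0.48795536 0.02105515 1.00755144]
{'time': np.float64(0.1), 'q': array([ 1.11 ,  0.265,  1.605, -0.   ,  1.274, -0.037]), 'joint_vel': array([ 0.001,  0.   , -0.004,  0.001,  0.001,  0.   ]), 'joint_torque': array([ 0.0000e+00, -5.1671e+01, -3.6859e+01, -0.0000e+00,  6.0000e-03,
        0.0000e+00]), 'tool_pos': array([0.277, 0.615, 0.23 ]), 'tcp_rot': array([-6.610e-01, -3.071e+00,  3.000e-03]), 'wrist_force': array([-0.037, -0.005, -0.02 ]), 'torque': array([0.004, 0.015, 0.014]), 'width': np.float64(1.003)}
```

View pics/top0.png

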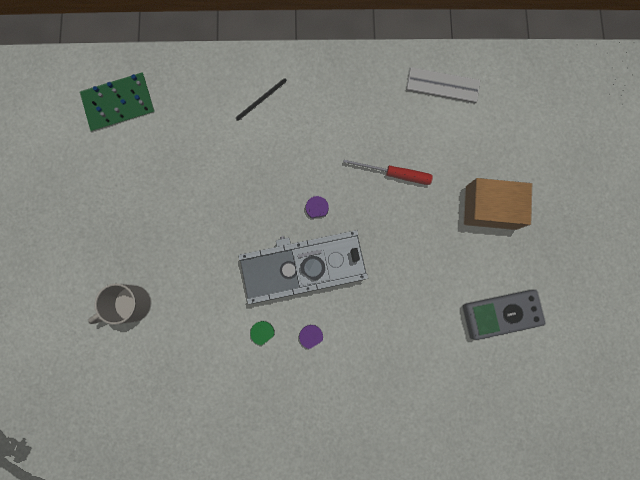

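View pics/scene0.png

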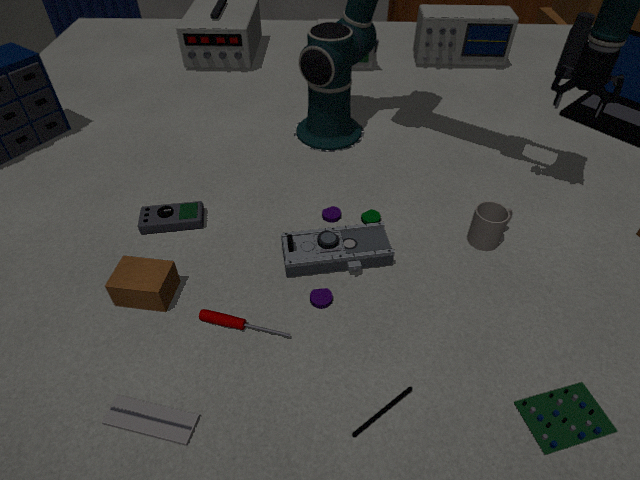

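The top view shows the light box around (303,268), the tab at (355,255), the dark disc at (313,267) and the white port at (289,270). The look-alikes are purple at (317,207) and (311,336) and green at (262,333), all off the plate. The dark disc in the pocket is the one meant. I'll confirm it in an enlarged crop.

Run:
```python
from h import *
c=bot.get_calibration('top'); im=cv2.imread('pics/top0.png')
cv2.imwrite('pics/crop.png',cv2.resize(im[225:310,230:375],None,fx=5,fy=5,interpolation=cv2.INTER_CUBIC))
for n,u,v,z in [('port',289,270,.04),('disc',313,267,.06),('tab',355,254,.08)]: print(n,px2w(c,u,v,z).round(4))
# wrist camera offset relative to the tool
w=bot.get_calibration('wrist'); s=bot.read_state()
R=np.array(w['R']); o=-R.T@np.array(w['t']); T=cv2.Rodrigues(np.array(s['tcp_rot']))[0]
print('cam in tool',T.T@(o-s['tool_pos']),'cam axes in tool',(T.T@R.T).round(3),w['fov_y']); print(T.round(3))
```

```text
port [0.5542 0.0586 0.04  ]
disc [0.5581 0.0085 0.06  ]
tab [ 0.5814 -0.0766  0.08  ]
cam in tool [ 0.07787571  0.00107188 -0.14320991] cam axes in tool [[ 0.    -0.953 -0.302]
 [ 1.     0.    -0.   ]
 [ 0.    -0.302  0.953]] 59.52839349000814
[[-0.912  0.411 -0.001]
 [ 0.411  0.912 -0.002]
 [ 0.    -0.002 -1.   ]]
```

View pics/crop.png

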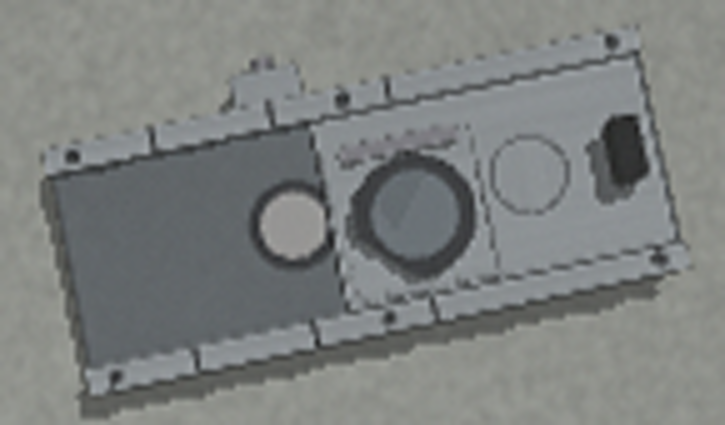

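The crop confirms it: the dark-rimmed disc sits in the plate pocket at (413,213), with the bar above it on the +x side at about (400,145). The box yaw is about 0.2 rad. I'll go above the disc now.

>>> {"method": "play_rows", "body": {
  "series": [
    {"translation": [-0.034,-0.029,0],"spin": 0},
    {"translation": [-0.034,-0.029,0],"spin": 0},
    {"translation": [-0.034,-0.029,0],"spin": 0},
    {"translation": [-0.034,-0.029,0],"spin": 0},
    {"translation": [-0.034,-0.029,0],"spin": 0}
  ]
}}

```text
time: 0.6
tool_pos: [0.3731, 0.4113, 0.2307]
tcp_rot: [-0.66, -3.071, 0.001]
wrist_force: [1.2, -0.1, 0.6]
width: 1.0
```

>>> {"method": "play_rows", "body": {
  "series": [
    {"translation": [-0.034,-0.029,0],"spin": 0},
    {"translation": [-0.034,-0.029,0],"spin": 0},
    {"translation": [-0.034,-0.029,0],"spin": 0},
    {"translation": [-0.034,-0.029,0],"spin": 0},
    {"translation": [-0.034,-0.029,0],"spin": 0}
  ]
}}

```text
time: 1.1
tool_pos: [0.4684, 0.2093, 0.231]
tcp_rot: [-0.66, -3.071, 0.0]
wrist_force: [0.5, 0.0, -0.0]
width: 1.0
```

>>> {"method": "play_rows", "body": {
  "series": [
    {"translation": [-0.034,-0.029,0],"spin": 0},
    {"translation": [-0.034,-0.029,0],"spin": 0},
    {"translation": [-0.034,-0.029,0],"spin": 0},
    {"translation": [-0.034,-0.029,0],"spin": 0},
    {"translation": [-0.029,-0.032,0],"spin": 0}
  ]
}}

```text
time: 1.6
tool_pos: [0.5583, 0.0065, 0.2309]
tcp_rot: [-0.661, -3.071, -0.0]
wrist_force: [0.5, -0.2, -0.6]
width: 0.997
```

>>> {"method": "play_rows", "body": {
  "series": [
    {"translation": [0,0,0.005],"spin": 1},
    {"translation": [0,0,0.005],"spin": 1},
    {"translation": [0,0,0.005],"spin": 1},
    {"translation": [0,0,0.005],"spin": 1},
    {"translation": [0,0,0.005],"spin": 1}
  ]
}}

```text
time: 2.1
tool_pos: [0.5573, 0.0082, 0.2054]
tcp_rot: [-1.315, -2.852, 0.001]
wrist_force: [0.1, 0.4, -0.8]
width: 1.001
```

>>> {"method": "play_rows", "body": {
  "series": [
    {"translation": [0,0,0.005],"spin": 1},
    {"translation": [0,0,0.005],"spin": 1},
    {"translation": [0,0,0.005],"spin": 1},
    {"translation": [0,0,0.005],"spin": 1},
    {"translation": [0,0,0.005],"spin": 1}
  ]
}}

```text
time: 2.6
tool_pos: [0.5573, 0.0084, 0.1805]
tcp_rot: [-1.901, -2.5, 0.001]
wrist_force: [-0.2, -0.3, -0.3]
width: 0.997
```

```bash
cat >> h.py <<'E'
def pose():
    s=bot.read_state(); T=cv2.Rodrigues(np.array(s['tcp_rot']))[0]
    print('t',round(float(s['time']),2),'tcp',np.round(s['tool_pos'],4),'jawyaw',round(float(np.degrees(np.arctan2(T[1,1],T[0,1]))),2),'q',np.round(s['q'],2),'F',np.round(s['wrist_force'],1),'w',round(float(s['width']),3))
    return s,T
E
python3 - <<'E'
from h import *
pose(); c=bot.get_calibration('wrist'); im=bot.read_camera('wrist'); cv2.imwrite('pics/w1.png',im); import pickle; pickle.dump(c,open('w1.pkl','wb'))
E
```

```text
t 2.6 tcp [0.5573 0.0084 0.1805] jawyaw 15.51 q [-0.03  0.08  1.91 -0.    1.15 -0.3 ] F [-0.2 -0.3 -0.3] w 0.997
```

View pics/w1.png

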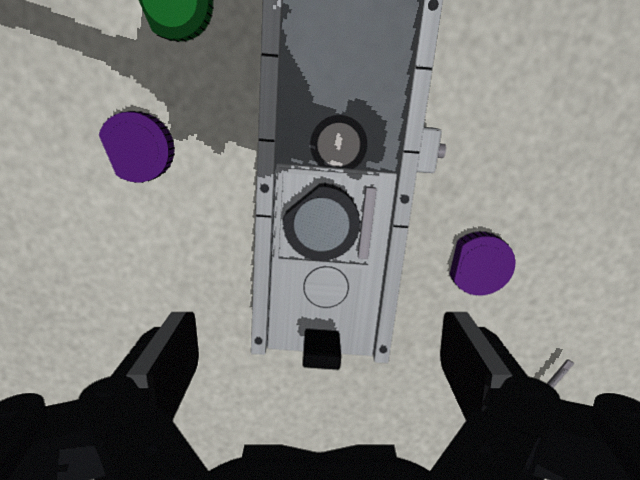

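The wrist view shows the disc at (321,221) with its flat at upper left, the bar at (368,222) on its right, the tab at (322,349), and both fingers clear. Next I'll measure in a rectified top-down view.

```bash
cat >> h.py <<'E'
def rectify(c,im,ctr,yaw,z,half=(.06,.06),s=5000):
    # rows: box +y up, columns: box +x right, 5 px per mm
    W,H=int(2*half[0]*s),int(2*half[1]*s); j,i=np.meshgrid(np.arange(W),np.arange(H))
    bx=(j-W/2)/s; by=(H/2-i)/s; cs,sn=np.cos(yaw),np.sin(yaw)
    X=np.stack([ctr[0]+bx*cs-by*sn,ctr[1]+bx*sn+by*cs,np.full_like(bx,z)],-1)
    q=X@np.array(c['R']).T+np.array(c['t']); p=q[...,:2]/q[...,2:]; p=p*(1+c['k1']*(p**2).sum(-1,keepdims=True)); p=p*K(c)[0,0]+[c['cx'],c['cy']]
    return cv2.remap(im,p.astype(np.float32),None,cv2.INTER_CUBIC)
E
python3 - <<'E'
from h import *
import pickle
c=pickle.load(open('w1.pkl','rb')); im=cv2.imread('pics/w1.png')
for n,u,v,z in [('disc',321,221,.0605),('port',338,141,.04),('tab',322,339,.0805),('railR a',436,0,.05),('railR b',389,358,.05),('railL a',263,0,.05),('railL b',252,352,.05)]: print(n,px2w(c,u,v,z).round(4))
print(w2px(c,[.5573,.0084,.06]))
a=[rectify(c,im,(.558,.0085),.2,z,(.05,.06)) for z in (.0605,.0465)]
out=np.hstack([cv2.resize(x,(400,480)) for x in a]); cv2.imwrite('pics/r1.png',out)
E
```

```text
disc [0.5575 0.0131 0.0605]
port [0.5552 0.0635 0.04  ]
tab [ 0.5783 -0.0591  0.0805]
railR a [0.5867 0.1557 0.05  ]
railR b [ 0.6365 -0.0791  0.05  ]
railL a [0.4903 0.1291 0.05  ]
railL b [ 0.536  -0.1018  0.05  ]
[318.72229387 227.39939485]
```

View pics/r1.png

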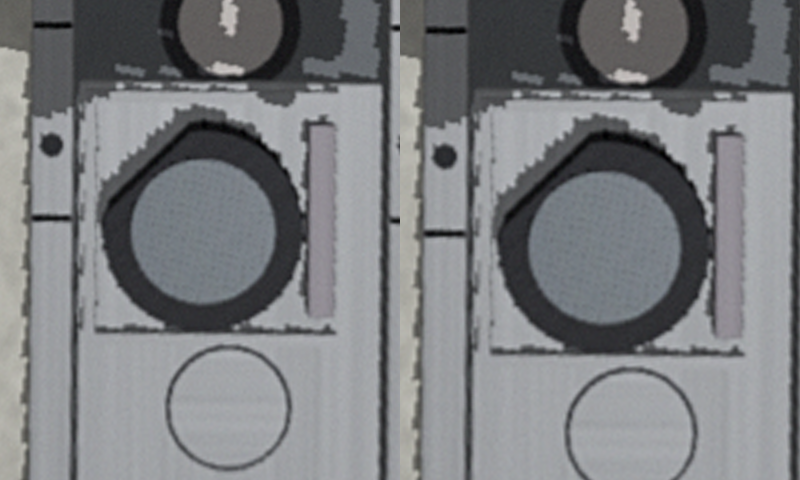

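The rectified view shows the disc's top centre at (204,231), the bar face at (309,220), and the flat running from (108,205) to (188,124), so it faces about 135° from +x. That is outside the stated 34 to 109°, so I'll fit it properly before trusting it.

```bash
cat >> h.py <<'E'
YAW=.2
def outline(x,y,th,z):
    a=np.radians(np.arange(0,360,2)); r=np.minimum(.025,.02/np.maximum(np.cos(a),1e-3)); r=np.where(np.cos(a)>0,r,.025)
    return np.stack([x+r*np.cos(a+th),y+r*np.sin(a+th),np.full_like(a,z)],1)
def project(c,P): return np.array([w2px(c,p) for p in P])
def fit(c,im,x0,thr=75):
    """silhouette fit; returns world x,y and th (world)"""
    from scipy.optimize import minimize
    g=cv2.cvtColor(im,cv2.COLOR_BGR2GRAY); S=6
    u,v=w2px(c,[x0[0],x0[1],.055]); r=int(1.7*np.linalg.norm(w2px(c,[x0[0]+.025,x0[1],.055])-[u,v]))
    u0,v0=max(int(u)-r,0),max(int(v)-r,0); G=cv2.resize(g[v0:v0+2*r,u0:u0+2*r],None,fx=S,fy=S,interpolation=cv2.INTER_CUBIC)
    d=(G<thr).astype(np.uint8); d=cv2.morphologyEx(d,cv2.MORPH_OPEN,np.ones((13,13)))
    seed=((np.array([u-u0,v-v0]))*S).astype(int); cn=cv2.findContours(d,cv2.RETR_EXTERNAL,cv2.CHAIN_APPROX_NONE)[0]
    k=max((k for k in cn),key=cv2.contourArea); m=np.zeros_like(d); cv2.drawContours(m,[k],-1,1,-1)
    def mod(p):
        h=cv2.convexHull(((np.vstack([project(c,outline(p[0],p[1],p[2],z)) for z in(.0465,.0605)])-[u0,v0]+.5)*S*16).astype(np.int32))
        b=np.zeros_like(m); cv2.fillConvexPoly(b,h,1,shift=4); return b
    f=lambda q:(mod([q[0]/1e3,q[1]/1e3,q[2]/10])!=m).sum()/m.sum()
    best=None
    for th in x0[2]:
        s0=np.array([x0[0]*1e3,x0[1]*1e3,th*10]); r_=minimize(f,s0,method='Nelder-Mead',options=dict(initial_simplex=s0+np.vstack([np.zeros(3),3*np.eye(3)])))
        if best is None or r_.fun<best.fun: best=r_
    p=best.x/[1e3,1e3,10]; print('fit',p.round(4),'th_box deg',round(np.degrees(p[2]-YAW),1),'err',round(best.fun,4))
    V=cv2.cvtColor(G,cv2.COLOR_GRAY2BGR); b=mod(p)
    for mm,col in((m,(0,255,0)),(b,(0,0,255))): cv2.drawContours(V,cv2.findContours(mm,cv2.RETR_EXTERNAL,cv2.CHAIN_APPROX_NONE)[0],-1,col,1)
    return p,V
E
python3 - <<'E'
from h import *
import pickle
c=pickle.load(open('w1.pkl','rb')); im=cv2.imread('pics/w1.png')
p,V=fit(c,im,(.557,.012,np.radians([60,90,120,150])),80); cv2.imwrite('pics/f1.png',cv2.resize(V,(600,600)))
E
```

```text
fit [0.558  0.0114 2.5358] th_box deg 133.8 err 0.0237
```

View pics/f1.png

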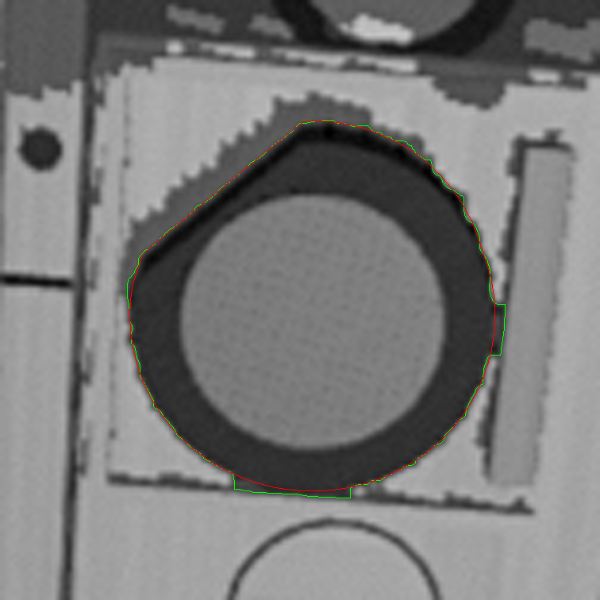

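The fit overlay matches the silhouette: centre (0.558, 0.0114), flat at 133.8° in box axes. This holds despite the stated 0.6 to 1.9 rad, and no other reading fits the picture. I'll put the jaws across the disc (jaw yaw 55°), drop to about 0.13 m and fit again.

>>> {"method": "play_rows", "body": {
  "series": [
    {"translation": [0,0,0.006],"spin": -1},
    {"translation": [0,0,0.006],"spin": -1},
    {"translation": [0,0,0.006],"spin": -1},
    {"translation": [0,0,0.006],"spin": -1},
    {"translation": [0,0,0.006],"spin": -1}
  ]
}}

```text
time: 3.15
tool_pos: [0.5575, 0.0084, 0.1508]
tcp_rot: [-1.302, -2.858, 0.0]
wrist_force: [0.4, 0.2, 0.3]
width: 1.003
```

>>> {"method": "play_rows", "body": {
  "series": [
    {"translation": [0,0,0.006],"spin": -1},
    {"translation": [0,0,0.006],"spin": -1},
    {"translation": [0,0,0.006],"spin": -1},
    {"translation": [0.001,0.0025,0],"spin": 0},
    {"translation": [0,0,0],"spin": 0}
  ]
}}

```text
time: 3.65
tool_pos: [0.5582, 0.0112, 0.1331]
tcp_rot: [-0.927, -3.001, 0.0]
wrist_force: [0.1, -0.3, -0.3]
width: 0.995
```

Run:
```python
from h import *
pose(); c=bot.get_calibration('wrist'); im=bot.read_camera('wrist'); cv2.imwrite('pics/w2.png',im)
p,V=fit(c,im,(.558,.011,[2.3,2.54,2.7]),80); cv2.imwrite('pics/f2.png',cv2.resize(V,(500,500)))
```

```text
t 3.65 tcp [0.5582 0.0112 0.1331] jawyaw 55.65 q [-0.02  0.13  1.96  0.    1.06 -1.  ] F [ 0.1 -0.3 -0.3] w 0.995
fit [0.5582 0.011  2.5274] th_box deg 133.4 err 0.0223
```

Both fits agree. Next I'll descend and grip.

>>> {"method": "play_rows", "body": {
  "series": [
    {"translation": [0,0,0.012],"spin": 0},
    {"translation": [0,0,0.012],"spin": 0},
    {"translation": [0,0,0.012],"spin": 0},
    {"translation": [0,0,0.012],"spin": 0},
    {"translation": [0,0,0.012],"spin": 0}
  ]
}}

```text
time: 4.2
tool_pos: [0.5578, 0.011, 0.0717]
tcp_rot: [-0.926, -3.001, 0.0]
wrist_force: [-0.0, -0.5, 0.3]
width: 1.0
```

>>> {"method": "play_rows", "body": {
  "series": [
    {"translation": [0,0,0.009],"spin": 0},
    {"translation": [0,0,0.009],"spin": 0},
    {"translation": [0,0,0.0065],"spin": 0},
    {"translation": [0,0,0],"spin": 0},
    {"translation": [0,0,0],"spin": 0}
  ]
}}

```text
time: 4.7
tool_pos: [0.5586, 0.011, 0.0489]
tcp_rot: [0.926, 3.002, 0.0]
wrist_force: [-0.5, 0.3, 0.6]
width: 1.001
```

>>> {"method": "play_rows", "body": {
  "series": [
    {"translation": [0,0,0],"spin": 0},
    {"translation": [0,0,0],"spin": 0},
    {"translation": [0,0,0],"spin": 0},
    {"translation": [0,0,0],"spin": 0},
    {"translation": [0,0,0],"spin": 0}
  ],
  "jaw": -0.1,
  "force": 25
}}

```text
time: 5.2
tool_pos: [0.5589, 0.011, 0.0496]
tcp_rot: [0.925, 3.001, 0.001]
wrist_force: [-1.3, -0.4, 6.0]
width: 0.568
```

Run:
```python
from h import *
pose(); im=bot.read_camera('wrist'); cv2.imwrite('pics/w3.png',im)
```

```text
t 5.2 tcp [0.5589 0.011  0.0496] jawyaw 55.72 q [-0.02  0.23  2.01 -0.    0.9  -1.  ] F [-1.3 -0.4  6. ] w 0.568
```

View pics/w3.png

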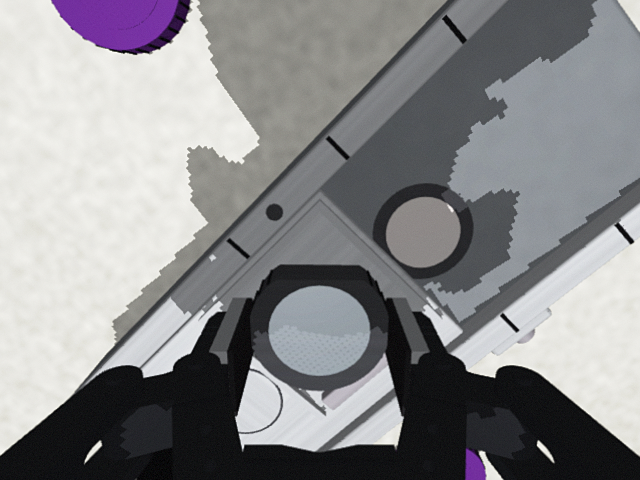

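The grip holds the disc across its rounds: width 0.568, flat at the top (320,268), pads at (240,340) and (400,340). I'll ease up 1 mm to take off the 6 N downward press, shift a little away from the bar, and turn clockwise 133.6° (26.7 units).

>>> {"method": "play_rows", "body": {
  "series": [
    {"translation": [0,0,-0.001],"spin": 0},
    {"translation": [0.0014,0,0],"spin": 0},
    {"translation": [0,0,0],"spin": 1},
    {"translation": [0,0,0],"spin": 1},
    {"translation": [0,0,0],"spin": 1}
  ]
}}

```text
time: 5.75
tool_pos: [0.5571, 0.012, 0.0497]
tcp_rot: [-1.315, -2.853, -0.0]
wrist_force: [-0.5, 0.3, 2.8]
width: 0.569
```

>>> {"method": "play_rows", "body": {
  "series": [
    {"translation": [0,0,0],"spin": 1},
    {"translation": [0,0,0],"spin": 1},
    {"translation": [0,0,0],"spin": 1},
    {"translation": [0,0,0],"spin": 1},
    {"translation": [0,0,0],"spin": 1}
  ]
}}

```text
time: 6.25
tool_pos: [0.5571, 0.012, 0.0497]
tcp_rot: [-1.901, -2.501, -0.0]
wrist_force: [-0.4, 0.6, 1.9]
width: 0.566
```

Run:
```python
from h import *
pose()
```

```text
t 6.25 tcp [0.5571 0.012  0.0497] jawyaw 15.51 q [-0.02  0.23  2.02  0.    0.9  -0.29] F [-0.4  0.6  1.9] w 0.566
```

Forces are low, so I'll continue turning.

>>> {"method": "play_rows", "body": {
  "series": [
    {"translation": [0,0,0],"spin": 1},
    {"translation": [0,0,0],"spin": 1},
    {"translation": [0,0,0],"spin": 1},
    {"translation": [0,0,0],"spin": 1},
    {"translation": [0,0,0],"spin": 1}
  ]
}}

```text
time: 6.75
tool_pos: [0.5572, 0.012, 0.0497]
tcp_rot: [-2.397, -2.03, -0.0]
wrist_force: [0.4, 0.6, 1.5]
width: 0.571
```

>>> {"method": "play_rows", "body": {
  "series": [
    {"translation": [0,0,0],"spin": 1},
    {"translation": [0,0,0],"spin": 1},
    {"translation": [0,0,0],"spin": 1},
    {"translation": [0,0,0],"spin": 1},
    {"translation": [0,0,0],"spin": 1}
  ]
}}

```text
time: 7.25
tool_pos: [0.5573, 0.0119, 0.0497]
tcp_rot: [-2.78, -1.463, -0.0]
wrist_force: [0.5, -0.4, 1.6]
width: 0.57
```

>>> {"method": "play_rows", "body": {
  "series": [
    {"translation": [0,0,0],"spin": 1},
    {"translation": [0,0,0],"spin": 1},
    {"translation": [0,0,0],"spin": 1},
    {"translation": [0,0,0],"spin": 1},
    {"translation": [0,0,0],"spin": 1}
  ]
}}

```text
time: 7.75
tool_pos: [0.5573, 0.0119, 0.0497]
tcp_rot: [3.031, 0.827, 0.0]
wrist_force: [-0.6, -0.5, -0.3]
width: 0.571
```

>>> {"method": "play_rows", "body": {
  "series": [
    {"translation": [0,0,0],"spin": 1},
    {"translation": [0,0,0],"spin": 1},
    {"translation": [0,0,0],"spin": 1},
    {"translation": [0,0,0],"spin": 0.7},
    {"translation": [0,0,0],"spin": 0}
  ]
}}

```text
time: 8.25
tool_pos: [0.5572, 0.0118, 0.0497]
tcp_rot: [3.124, 0.334, 0.0]
wrist_force: [-0.0, -0.4, 0.7]
width: 0.571
```

Run:
```python
from h import *
pose(); c=bot.get_calibration('wrist'); im=bot.read_camera('wrist'); cv2.imwrite('pics/w4.png',im)
import pickle; pickle.dump(c,open('w4.pkl','wb'))
```

```text
t 8.25 tcp [0.5572 0.0118 0.0497] jawyaw -77.79 q [-0.02  0.23  2.02  0.    0.9   1.33] F [-0.  -0.4  0.7] w 0.571
```

View pics/w4.png

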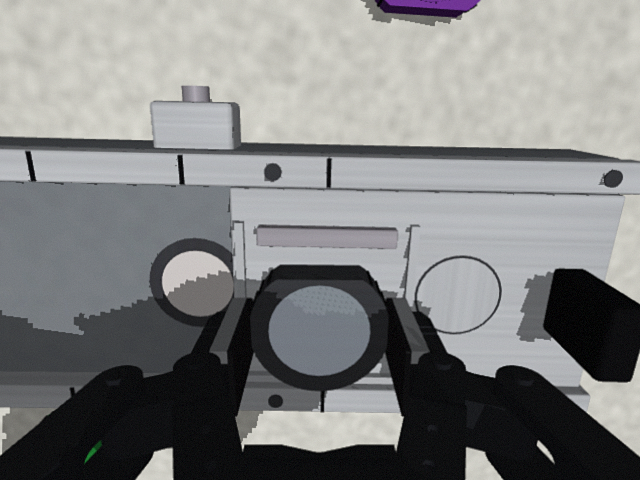

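The flat now faces the bar (flat at row 268, bar edge at row 247), nearly parallel. I'll advance tool +x, watching the force.

>>> {"method": "play_rows", "body": {
  "series": [
    {"translation": [0.001,0,0],"spin": 0.14},
    {"translation": [0.001,0,0],"spin": 0},
    {"translation": [0.001,0,0],"spin": 0},
    {"translation": [0.001,0,0],"spin": 0},
    {"translation": [0,0,0],"spin": 0}
  ]
}}

```text
time: 8.8
tool_pos: [0.5613, 0.0126, 0.0497]
tcp_rot: [-3.126, -0.315, -0.0]
wrist_force: [-1.2, 0.0, 0.6]
width: 0.571
```

>>> {"method": "play_rows", "body": {
  "series": [
    {"translation": [0.001,0,0],"spin": 0},
    {"translation": [0,0,0],"spin": 0},
    {"translation": [0.001,0,0],"spin": 0},
    {"translation": [0,0,0],"spin": 0}
  ]
}}

```text
time: 9.2
tool_pos: [0.5633, 0.013, 0.0497]
tcp_rot: [-3.126, -0.315, -0.0]
wrist_force: [-0.2, 0.6, 0.1]
width: 0.572
```

>>> {"method": "play_rows", "body": {
  "series": [
    {"translation": [0.001,0,0],"spin": 0},
    {"translation": [0,0,0],"spin": 0}
  ]
}}

```text
time: 9.4
tool_pos: [0.5642, 0.0132, 0.0497]
tcp_rot: [-3.126, -0.315, -0.0]
wrist_force: [0.1, 0.5, -0.6]
width: 0.567
```

>>> {"method": "play_rows", "body": {
  "series": [
    {"translation": [0.001,0,0],"spin": 0},
    {"translation": [0,0,0],"spin": 0}
  ]
}}

```text
time: 9.6
tool_pos: [0.5652, 0.0134, 0.0497]
tcp_rot: [-3.126, -0.315, -0.0]
wrist_force: [-0.6, -0.1, -0.6]
width: 0.568
```

Run:
```python
from h import *
s,_=pose(); print(np.round(s['torque'],2)); im=bot.read_camera('wrist'); cv2.imwrite('pics/w5.png',cv2.resize(im[200:400,200:450],None,fx=2.4,fy=2.4,interpolation=cv2.INTER_CUBIC))
```

```text
t 9.6 tcp [0.5652 0.0134 0.0497] jawyaw -78.48 q [-0.02  0.24  2.    0.    0.9   1.35] F [-0.6 -0.1 -0.6] w 0.568
[ 0.01  0.02 -0.01]
```

View pics/w5.png

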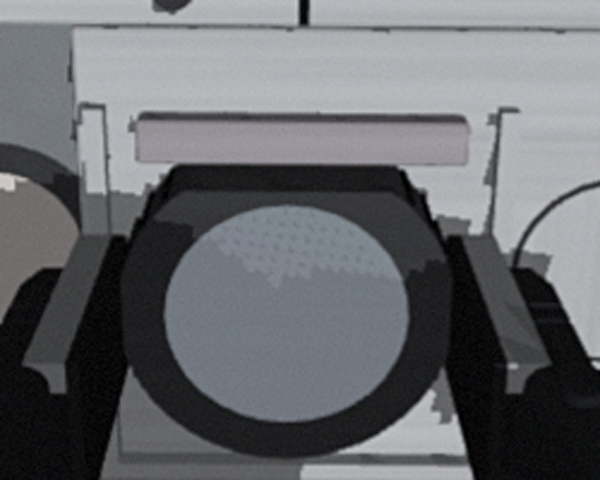

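The flat (row 165) lies nearly on the bar's face edge (row 163) and parallel to it, with no contact force yet. I'll press gently.

>>> {"method": "play_rows", "body": {
  "series": [
    {"translation": [0.0005,0,0],"spin": 0},
    {"translation": [0.0005,0,0],"spin": 0},
    {"translation": [0,0,0],"spin": 0}
  ]
}}

```text
time: 9.95
tool_pos: [0.5655, 0.0135, 0.0497]
tcp_rot: [3.126, 0.315, -0.002]
wrist_force: [-2.7, -0.6, 1.5]
width: 0.567
```

>>> {"method": "play_rows", "body": {
  "series": [
    {"translation": [0.0005,0,0],"spin": 0},
    {"translation": [0,0,0],"spin": 0}
  ]
}}

```text
time: 10.15
tool_pos: [0.5655, 0.0135, 0.0496]
tcp_rot: [3.126, 0.315, -0.004]
wrist_force: [-4.9, -1.6, 3.0]
width: 0.571
```

>>> {"method": "play_rows", "body": {
  "series": [
    {"translation": [0.0005,0,0],"spin": 0},
    {"translation": [0,0,0],"spin": 0},
    {"translation": [0,0,0],"spin": 0}
  ]
}}

```text
time: 10.45
tool_pos: [0.5655, 0.0135, 0.0497]
tcp_rot: [3.126, 0.315, -0.005]
wrist_force: [-6.7, -1.3, 4.6]
width: 0.568
```

>>> {"method": "play_rows", "body": {
  "series": [
    {"translation": [0,0,0],"spin": 0},
    {"translation": [0,0,0],"spin": 0},
    {"translation": [0,0,0],"spin": 0},
    {"translation": [0,0,0],"spin": 0},
    {"translation": [0,0,0],"spin": 0}
  ],
  "jaw": 0.9
}}

```text
time: 10.95
tool_pos: [0.5673, 0.0138, 0.0499]
tcp_rot: [-3.126, -0.315, -0.001]
wrist_force: [0.6, 0.1, -1.0]
width: 0.95
```

>>> {"method": "play_rows", "body": {
  "series": [
    {"translation": [0,0,-0.01],"spin": 0},
    {"translation": [0,0,-0.015],"spin": 0},
    {"translation": [0,0,-0.02],"spin": 0},
    {"translation": [0,0,-0.02],"spin": 0},
    {"translation": [0,0,-0.01],"spin": 0}
  ]
}}

```text
time: 11.45
tool_pos: [0.569, 0.0137, 0.1285]
tcp_rot: [3.125, 0.315, 0.008]
wrist_force: [0.0, 0.1, 0.7]
width: 0.948
```

Run:
```python
from h import *
import pickle
s,_=pose(); c=bot.get_calibration('wrist'); im=bot.read_camera('wrist'); cv2.imwrite('pics/w6.png',im); pickle.dump(c,open('w6.pkl','wb'))
p,V=fit(c,im,(.565,.0135,[.1,.2,.3]),80)
cv2.imwrite('pics/r6.png',np.hstack([rectify(c,im,(.57,-.02),.2,.0465,(.045,.07),4000),cv2.resize(V,(420,560))]))
```

```text
t 11.45 tcp [0.569  0.0137 0.1285] jawyaw -78.48 q [-0.02  0.15  1.94 -0.    1.05  1.35] F [0.  0.1 0.7] w 0.948
fit [0.5645 0.0146 0.2009] th_box deg 0.1 err 0.0287
```

View pics/w6.png

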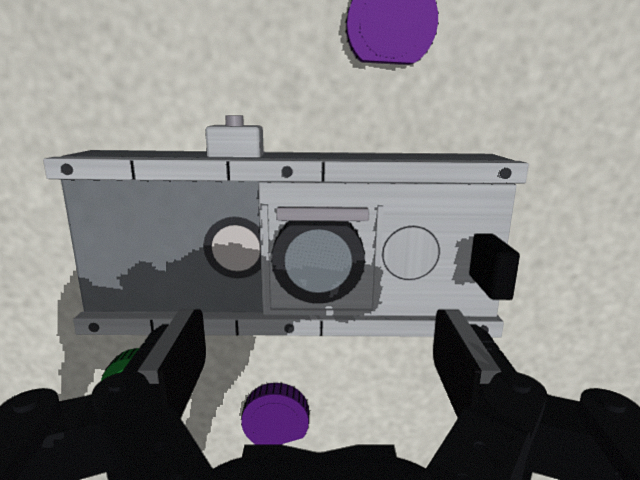

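The disc is released and flush: the flat's top edge at row 221 meets the bar at row 220, and the fit gives 0.1°. The plate is still at its first stop, with its edge at column 261 beside the port. Now I'll locate the tab.

Run:
```python
from h import *
import pickle
from scipy.optimize import minimize
c=pickle.load(open('w6.pkl','rb')); im=cv2.imread('pics/w6.png'); g=cv2.cvtColor(im,cv2.COLOR_BGR2GRAY)
m=np.zeros_like(g); m[215:315,455:535]=(g[215:315,455:535]<45)
n,l,st,_=cv2.connectedComponentsWithStats(m); k=1+st[1:,4].argmax(); m=cv2.resize((l==k).astype(np.uint8),None,fx=4,fy=4,interpolation=0); print(st[k])
ex=np.array([np.cos(.2),np.sin(.2),0]);ey=np.array([-ex[1],ex[0],0])
def mod(p):
    C=np.array([p[0]/1e3,p[1]/1e3,0]); P=[C+a*.013*ex+b*.006*ey+[0,0,z] for a in(-1,1) for b in(-1,1) for z in(.0465,.0805)]
    b=np.zeros_like(m); cv2.fillConvexPoly(b,cv2.convexHull(((project(c,P)+.5)*64).astype(np.int32)),1,shift=4); return b
r=minimize(lambda p:(mod(p)!=m).sum()/m.sum(),[583,-76],method='Nelder-Mead',options=dict(initial_simplex=[[583,-76],[587,-76],[583,-72]]))
print('tab mm',r.x.round(1),r.fun); s,T=pose()
print('shift in tool',(T.T@(np.array([*r.x/1e3,.1285])-s['tool_pos'])).round(4))
```

```text
[ 469  234   50   66 2493]
tab mm [582.1 -75.3] 0.16453569995988768
t 11.5 tcp [0.5696 0.0137 0.1295] jawyaw -78.48 q [-0.02  0.15  1.94 -0.    1.05  1.35] F [ 0.1 -0.   0.3] w 0.947
shift in tool [-0.0056  0.0897  0.001 ]
```

>>> {"method": "play_rows", "body": {
  "series": [
    {"translation": [-0.0015,0.02,0],"spin": 0},
    {"translation": [-0.0015,0.02,0],"spin": 0},
    {"translation": [-0.0015,0.02,0],"spin": 0},
    {"translation": [-0.001,0.02,0],"spin": 0},
    {"translation": [0,0.0095,0],"spin": 0}
  ]
}}

```text
time: 12.0
tool_pos: [0.5794, -0.0764, 0.1246]
tcp_rot: [3.126, 0.313, -0.0]
wrist_force: [-0.4, -0.0, -0.8]
width: 0.95
```

>>> {"method": "play_rows", "body": {
  "series": [
    {"translation": [0,0,0.012],"spin": 0},
    {"translation": [0,0,0.012],"spin": 0},
    {"translation": [0,0,0.012],"spin": 0},
    {"translation": [0,0,0.012],"spin": 0},
    {"translation": [0,0,0.01],"spin": 0}
  ]
}}

```text
time: 12.5
tool_pos: [0.5785, -0.0742, 0.0648]
tcp_rot: [-3.125, -0.316, 0.003]
wrist_force: [-0.7, -0.0, -0.1]
width: 0.948
```

>>> {"method": "play_rows", "body": {
  "series": [
    {"translation": [0,0,0.01],"spin": 0},
    {"translation": [0,0,0.006],"spin": 0},
    {"translation": [0,0,0],"spin": 0},
    {"translation": [0,0,0],"spin": 0}
  ]
}}

```text
time: 12.9
tool_pos: [0.5797, -0.0751, 0.0509]
tcp_rot: [3.126, 0.315, 0.0]
wrist_force: [0.5, 0.3, -0.6]
width: 0.948
```

Run:
```python
from h import *
s,_=pose(); im=bot.read_camera('wrist'); cv2.imwrite('pics/w7.png',im)
```

```text
t 12.9 tcp [ 0.5797 -0.0751  0.0509] jawyaw -78.48 q [-0.17  0.27  1.96 -0.    0.91  1.2 ] F [ 0.5  0.3 -0.6] w 0.948
```

View pics/w7.png

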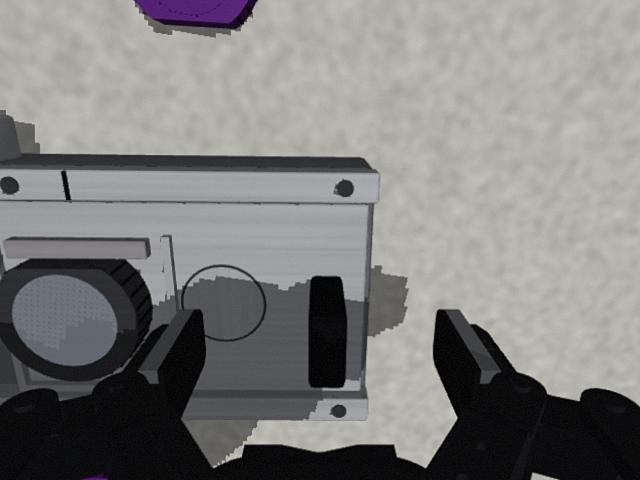

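The tab at (328,330) lies between the fingers at (190,340) and (450,340), and the disc is untouched. I'll raise 3 mm and close.

>>> {"method": "play_rows", "body": {
  "series": [
    {"translation": [0,0.001,-0.003],"spin": 0},
    {"translation": [0,0,0],"spin": 0}
  ]
}}

```text
time: 13.15
tool_pos: [0.5806, -0.0763, 0.055]
tcp_rot: [3.125, 0.315, 0.003]
wrist_force: [0.2, 0.2, -0.7]
width: 0.949
```

>>> {"method": "play_rows", "body": {
  "series": [
    {"translation": [0,0,0],"spin": 0},
    {"translation": [0,0,0],"spin": 0},
    {"translation": [0,0,0],"spin": 0},
    {"translation": [0,0,0],"spin": 0},
    {"translation": [0,0,0],"spin": 0}
  ],
  "jaw": -1,
  "force": 30
}}

```text
time: 13.65
tool_pos: [0.5797, -0.0762, 0.0539]
tcp_rot: [3.125, 0.315, 0.0]
wrist_force: [-1.0, -1.2, -1.2]
width: 0.136
```

>>> {"method": "play_rows", "body": {
  "series": [
    {"translation": [0,0,0],"spin": 0},
    {"translation": [0,0,0],"spin": 0},
    {"translation": [0,0,0],"spin": 0},
    {"translation": [0,0,0],"spin": 0},
    {"translation": [0,0,0],"spin": 0}
  ]
}}

```text
time: 14.15
tool_pos: [0.5797, -0.0761, 0.0539]
tcp_rot: [3.126, 0.315, 0.0]
wrist_force: [-0.4, -2.4, 1.5]
width: 0.132
```

The tab is gripped (width 0.13). I'll slide along tool -y (box +y) in small steps, ramping speed up and down.

>>> {"method": "play_rows", "body": {
  "series": [
    {"translation": [0,-0.001,0],"spin": 0},
    {"translation": [0,-0.0015,0],"spin": 0},
    {"translation": [0,-0.002,0],"spin": 0},
    {"translation": [0,-0.002,0],"spin": 0},
    {"translation": [0,-0.002,0],"spin": 0}
  ]
}}

```text
time: 14.65
tool_pos: [0.5782, -0.0683, 0.0539]
tcp_rot: [3.124, 0.316, 0.001]
wrist_force: [0.8, -7.0, 1.0]
width: 0.136
```

>>> {"method": "play_rows", "body": {
  "series": [
    {"translation": [0,-0.0025,0],"spin": 0},
    {"translation": [0,-0.0025,0],"spin": 0},
    {"translation": [0,-0.0025,0],"spin": 0},
    {"translation": [0,-0.0025,0],"spin": 0},
    {"translation": [0,-0.0025,0],"spin": 0}
  ]
}}

```text
time: 15.15
tool_pos: [0.5758, -0.0556, 0.0539]
tcp_rot: [3.125, 0.315, 0.001]
wrist_force: [-0.4, -3.8, 0.5]
width: 0.131
```

Run:
```python
from h import *
pose()
```

```text
t 15.15 tcp [ 0.5758 -0.0556  0.0539] jawyaw -78.48 q [-0.14  0.26  1.97 -0.    0.92  1.23] F [-0.4 -3.8  0.5] w 0.131
```

>>> {"method": "play_rows", "body": {
  "series": [
    {"translation": [0,-0.0025,0],"spin": 0},
    {"translation": [0,-0.0025,0],"spin": 0},
    {"translation": [0,-0.0025,0],"spin": 0},
    {"translation": [0,-0.0025,0],"spin": 0},
    {"translation": [0,-0.0025,0],"spin": 0}
  ]
}}

```text
time: 15.65
tool_pos: [0.573, -0.0418, 0.0539]
tcp_rot: [-3.124, -0.315, -0.0]
wrist_force: [0.2, 4.3, 2.3]
width: 0.132
```

>>> {"method": "play_rows", "body": {
  "series": [
    {"translation": [0,-0.0025,0],"spin": 0},
    {"translation": [0,-0.0025,0],"spin": 0},
    {"translation": [0,-0.0025,0],"spin": 0},
    {"translation": [0,-0.0025,0],"spin": 0},
    {"translation": [0,-0.0025,0],"spin": 0}
  ]
}}

```text
time: 16.15
tool_pos: [0.5709, -0.0311, 0.0539]
tcp_rot: [3.125, 0.315, 0.001]
wrist_force: [2.5, 1.7, 0.2]
width: 0.132
```

>>> {"method": "play_rows", "body": {
  "series": [
    {"translation": [0,-0.0015,0],"spin": 0},
    {"translation": [0,-0.001,0],"spin": 0},
    {"translation": [0,-0.0008,0],"spin": 0},
    {"translation": [0,-0.0007,0],"spin": 0},
    {"translation": [0,0,0],"spin": 0}
  ]
}}

```text
time: 16.65
tool_pos: [0.5702, -0.0273, 0.0539]
tcp_rot: [3.125, 0.315, 0.002]
wrist_force: [4.6, -0.3, -2.2]
width: 0.13
```

Run:
```python
from h import *
s,_=pose(); print(np.linalg.norm(np.array(s['tool_pos'])[:2]-[.5797,-.0761]))
```

```text
t 16.65 tcp [ 0.5702 -0.0273  0.0539] jawyaw -78.48 q [-0.09  0.24  1.99 -0.    0.91  1.28] F [ 4.6 -0.3 -2.2] w 0.13
0.04969805947886936
```

Travel is 49.7 mm with almost no residual force along the slide. I'll release, rise straight up, and check.

>>> {"method": "play_rows", "body": {
  "series": [
    {"translation": [0,0,0],"spin": 0},
    {"translation": [0,0,0],"spin": 0},
    {"translation": [0,0,0],"spin": 0},
    {"translation": [0,0,0],"spin": 0},
    {"translation": [0,0,0],"spin": 0}
  ],
  "jaw": 0.4
}}

```text
time: 17.15
tool_pos: [0.5693, -0.027, 0.0536]
tcp_rot: [-3.126, -0.315, 0.001]
wrist_force: [-1.1, -0.7, -0.0]
width: 0.701
```

>>> {"method": "play_rows", "body": {
  "series": [
    {"translation": [0,0,-0.01],"spin": 0},
    {"translation": [0,0,-0.015],"spin": 0},
    {"translation": [0,0,-0.02],"spin": 0},
    {"translation": [0,0,-0.02],"spin": 0},
    {"translation": [0,0,-0.02],"spin": 0}
  ]
}}

```text
time: 17.65
tool_pos: [0.5703, -0.027, 0.1413]
tcp_rot: [3.125, 0.315, 0.003]
wrist_force: [-0.4, 0.6, 0.3]
width: 0.698
```

>>> {"method": "play_rows", "body": {
  "series": [
    {"translation": [0,-0.02,0],"spin": 0},
    {"translation": [0,-0.03,0],"spin": 0},
    {"translation": [0,-0.03,0],"spin": 0},
    {"translation": [0,-0.008,0],"spin": 0},
    {"translation": [0,0,0],"spin": 0}
  ]
}}

```text
time: 18.15
tool_pos: [0.5525, 0.0601, 0.1401]
tcp_rot: [3.125, 0.319, 0.003]
wrist_force: [0.5, -0.4, -1.0]
width: 0.702
```

Run:
```python
from h import *
s,_=pose(); c=bot.get_calibration('wrist'); im=bot.read_camera('wrist'); cv2.imwrite('pics/w8.png',im)
p,V=fit(c,im,(.555,.0625,[.1,.2,.3]),80); print('expect',np.array([.5645,.0146])+.05*np.array([-.199,.98]))
t=bot.read_camera('top'); t0=cv2.imread('pics/top0.png')
out=np.hstack([cv2.resize(im[130:350,180:520],(480,310),interpolation=2),cv2.resize(t[190:360,220:395],(319,310),interpolation=2)]); cv2.imwrite('pics/end.png',out)
```

```text
t 18.15 tcp [0.5525 0.0601 0.1401] jawyaw -78.35 q [ 0.06  0.11  1.96 -0.    1.07  1.43] F [ 0.5 -0.4 -1. ] w 0.702
fit [0.5549 0.064  0.2038] th_box deg 0.2 err 0.0271
expect [0.55455 0.0636 ]
```

View pics/end.png

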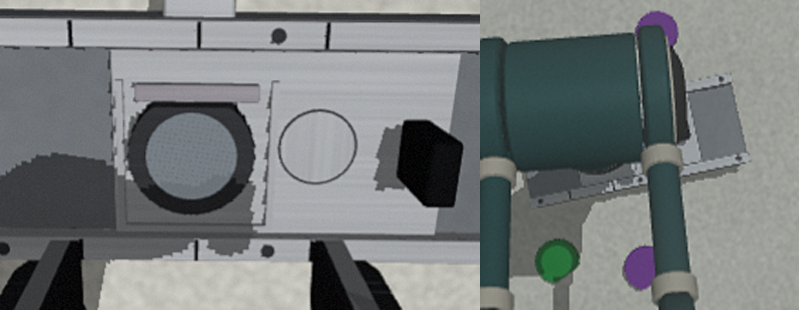

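The disc is flush: its flat at row 103 meets the bar at row 102, and the fit gives 0.2°. It is centred at (0.555, 0.064), over the port at (0.555, 0.0635), where I expected it after a 50 mm slide. The gripper is clear, so I'll hand in.

Run:
```python
from h import *
pose(); print(bot.finish_job())
```

```text
t 18.25 tcp [0.5527 0.0588 0.1397] jawyaw -78.45 q [ 0.06  0.12  1.96 -0.    1.07  1.43] F [-0.5  0.3  0. ] w 0.701
the job is handed in; nothing more can be done
None
```

The job is done and handed in at about 18 s. I gripped the disc, turned it about 134° clockwise, pressed it lightly (about 7 N) against the bar, and let go while the plate was at its first stop. Then I gripped the tab, slid the plate 49.7 mm, let go and rose clear.

**Last checks:**
- **Flush:** the flat is within 0.2° of the bar direction, with no visible gap.
- **Over the port:** the disc is centred at (0.555, 0.064), against (0.555, 0.0635) measured for the port and (0.5546, 0.0636) expected after a 50 mm slide.
- **Forces:** the largest I read was about 7 N, and nothing was touching the gripper at the end.

**Disagreed or not fully checked:**
- **Start angle:** the disc started at about 134° (2.33 rad), outside the stated 0.6 to 1.9 rad. Two separate picture fits agreed, so I went by the picture.
- **Position:** the top and wrist cameras differed by about 3 to 5 mm on positions. I used the wrist camera close up.
- **Tab fit:** it was only rough (16% mismatch), but the grip was good.
- **Other objects:** the arm partly blocked the last top view, and I only viewed a crop of it, so I did not check the mug, multimeter, screwdriver and carton at the end. The moves stayed above or away from them.

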